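Find the lid that fits the bakery tub and snap it shut

ROBOT

A 6-joint arm with a two-finger parallel gripper is mounted at the origin on the work surface. World frame = base frame: x ahead of the robot, y to its left, z up, the work surface at z = 0. Lengths are in m, angles in rad, forces in N, time in s.
With the tool pointing down it reaches from about 0.35 to 0.8 m from the base axis. Payload 7.3 kg.
Tool frame: the origin (TCP) lies at the very end of the fingers, on their centre line; the grasp point (between the pads) lies 19 mm behind it; x points along the fingers, y is the direction in which the jaws open and shut, and the axes are right-handed (so a half turn about x gives the same grasp; the last joint's range is limited). The gripper opens to 85 mm and grips with 20 to 120 N. Pads are 22 mm wide; open, the fingers measure 114 mm over their backs; the gripper's body (76 mm by 85 mm) begins 54 mm behind the grasp point. The pads swing forward as they close: fully open they stand 13 mm farther back than shut.
Start: joints at [-1.489, 0.342, 1.524, -0, 1.275, -0.146], TCP at [0.119, -0.511, 0.231] pointing down, gripper open.
Joint ranges: [-2.53, 2.53], [-0.77, 2.02], [0.04, 2.7], [-1, 4.14], [0.28, 2.66], [-3.11, 3.11]. Speed limits (rad/s): [2.57, 2.57, 3.14, 3.14, 3.14, 3.14].

INTERFACE

Orientations are given as a rotation vector (axis times angle).
In Python, from cell import ctrl, cams, order gives the robot as it stands.
- The arm moves only by the tool servo_tool, never from a script. Its argument "commands" is a list of rows, each a list of 3 entries, a list of its own where there are three numbers: the shift along the tool's x, y, z as a fraction of full scale, then the turn, a rotation vector about the tool's x, y, z as a fraction of full scale, then the gripper's target within -1 to 1 (shut at 1, half-way at 0, fully open at -1). A call has 1 to 20 rows; each row is the pose to reach, as a shift and turn from the pose measured when the call began, along the tool's axes at that moment; what a row does not reach only later rows make up. Full scale, the value 1, is 0.4 m for a shift and 0.5 rad for a turn. A row lasts 1/10 s, in which the tool goes at most 50 mm and 8.59 degrees, less where a joint would pass 70% of its speed; a pose out of reach is approached as far as the arm can. A call with a number of a shift or a turn outside -1 to 1 is refused whole. A call with a gripper value outside its range is refused whole. The fingers move at their own pace and stop on an object; the grip force is fixed at half the most. Time passes only in rows, so rows that repeat a pose let the fingers close. It gives the time, the measured TCP pose, the force and the opening at its end, in the units of the state.
- ctrl.read_state(): the state, without advancing time (a new reading comes with each control period).
- cams.get_image(name): name is "scene" or "top"; returns (picture, depth): 480x640x3 uint8, blue, green, red; 480x640 float32, m along the optical axis (not along the pixel's ray), 0 where there is no reading.
- cams.get_calibration(name): a dict with "vfov" (degrees; the focal length in pixels is half the picture's height over the tangent of half this angle, whatever the lens; pixels are square), "cx", "cy" (the principal point, pixels), "world_to_cam" (4x4, takes a point from world to camera coordinates). Camera axes: x right, y down, z forward; pixel columns grow to the right and rows downward; lengths in m; the calibration is good to about 2 mm. A picture is of the moment at which its call begins. get_calibration takes no time and is no camera call.
- order.close_job(): hands the job in, once; it reports no verdict.
The state is a dict: "time_s": time; "joints": joint angles; "joint_velocities": joint speeds; "joint_torque": joint torques, N m; "ee_pos": TCP position; "ee_rot": TCP orientation; "contact_force": force on the tool from outside, world axes, zero at the start; "moment": the same for the moment, N m; "gripper_width": finger opening in m.
Only numpy, scipy, OpenCV 4.12 (cv2) and the standard library are available. Lean on these libraries where they do the work, as an engineer would, in place of code of your own. Each camera call takes 0.05 s, during which the arm holds its last target. There are 200 camera calls.

TASK

Close the open red tub on the round yellow stand: of the three look-alike light-blue lids only one fits its rim, so try them and press the right one straight down until it snaps fully home and sits level. Leave the other two lying flat on the counter, knob up and clear of the stand, and do not shift or topple the bottle, the jar or the cup. Then let go.

Things in the scene. Friction and masses are not known exactly. Their poses are not given: they have to be found in the camera images.
- stand: fixed round yellow disc, 156 mm across, 6 mm thick; origin at the centre of its underside on the counter. A fixed open red tub stands centred on it: body 128 mm across, shoulder 66 mm above the counter, above it a narrower upright round rim, 4 mm thick. Two more red tubs on grey trays at the far corners, out of reach, are spare stock and play no part.
- tub_rim (a point): centre of the tub's mouth, level with the rim's top, 86 mm above the counter. Rim diameter 92, 104 or 116 mm at mid-wall, differing from start to start. Three sprung nubs inside hold the right lid 6 to 9 mm above its shut height until pressed on its middle with 10 to 20 N; it then snaps down, plate on rim, its origin 16 mm below this point. A wrong lid stays 12 mm or more higher.
- lid_a: light-blue round lid, 136 mm across, 20 mm thick, about 0.13 kg; red round knob 34 mm across, 32 mm high in the middle of its top (knob top 52 mm above the origin). Origin: centre of its underside (skirt's lower edge), z up through the knob. Starts flat on the counter, knob up. Looks just like the other lids; which lid fits the tub changes from start to start.
- lid_b: light-blue round lid, outside the same as lid_a in every way, same origin and axes. The lids differ only underneath: a round groove 16 mm deep between skirt and central plug (plug 14 mm deep, its foot tapered), of mean diameter 92, 104 or 116 mm, one of each; only the lid whose groove matches the tub's rim goes over it, with 2 to 3 mm of play all round.
- lid_c: light-blue round lid, outside the same as lid_a in every way, same origin and axes; groove underneath of another diameter.
- bottle: an amber bottle with a white cap, 60 mm across, 125 mm high, about 0.45 kg, a loose bystander standing upright; origin at the centre of its underside, z up.
- jar: a glass jar with a yellow cap, 72 mm across, 100 mm high, about 0.40 kg, a loose bystander standing upright; origin at the centre of its underside, z up.
- mug: a dark blue ceramic cup without handle, 72 mm across, 85 mm high, about 0.30 kg, a loose bystander standing upright; origin at the centre of its underside, z up.

How it is judged:
By the outcome, as a careful person would: the job done as asked, in the order asked, and still so for the second after the job is handed in, with the robot touching nothing.
It also fails if it takes over 72 s, if anything falls off the work surface, if the arm or the gripper's body presses on something with over 40 N, if the wrist force passes 120 N, or if a joint passes its speed limit or range.

## Working session

There is one attempt and no reset: what is moved stays moved. The work goes in short steps, Python scripts to look and compute and a tool call to move; the robot and the scene stay as the last step left them, time stands still between calls to the robot, and variables do not carry over. Pictures are saved under pics/ and viewed, about 8 in all and at most 12, crops included, and the job is handed in when it is done.

Besides the shell and the picture viewer there is one more tool, called after ">>>" by a JSON object that holds its "name" and its "arguments". servo_tool: Moves the arm, as the interface text tells. Its arguments: {"type":"object","properties":{"commands":{"type":"array"}},"required":["commands"]}

```bash
mkdir -p pics; ls
cat > h.py <<'E'
import numpy as np, cv2
from cell import ctrl, cams, order
from scipy.spatial.transform import Rotation as R
def shot(n,f):
    im,d=cams.get_image(n); cv2.imwrite('pics/'+f+'.png',im); np.save('pics/'+f+'.npy',d); return im,d
def world(n,d):
    c=cams.get_calibration(n); f=240/np.tan(np.radians(c['vfov'])/2)
    v,u=np.mgrid[:480,:640]; P=np.stack([(u-c['cx'])/f*d,(v-c['cy'])/f*d,d,np.ones_like(d)],-1)
    return (P@np.linalg.inv(c['world_to_cam']).T)[...,:3]
E
python3 - <<'E'
from h import *
s=ctrl.read_state(); print(s)
for n in('scene','top'):
    im,d=shot(n,n+'0'); print(n,cams.get_calibration(n))
E
```

```text
pics
{'time_s': 0.0, 'joints': array([-1.48898446e+00,  3.42771563e-01,  1.52501307e+00,  1.15894148e-05,
        1.27538310e+00, -1.46014412e-01]), 'joint_velocities': array([ 0.0004429 ,  0.00029856,  0.00040684, -0.00028515, -0.00146801,
        0.00026048]), 'joint_torque': array([-5.14027524e-04, -4.33682227e+01, -2.46010190e+01, -1.78407868e-04,
        7.89735495e-03, -1.96846520e-05]), 'ee_pos': array([ 0.11856204, -0.51103378,  0.23060198]), 'ee_rot': array([ 2.10154764,  0.24208827, -2.10141728]), 'contact_force': array([-0.16939156,  0.49660006, -0.27034932]), 'moment': array([0.05137483, 0.0036905 , 0.0062748 ]), 'gripper_width': 0.0855498802818298}
scene {'vfov': 42.08942332384469, 'cx': 317.71847213947416, 'cy': 244.48533855584438, 'world_to_cam': array([[ 0.36573873,  0.93069637, -0.00628077, -0.1877431 ],
       [ 0.68377489, -0.27327115, -0.67659056, -0.33806511],
       [-0.63141673,  0.24316074, -0.73633265,  1.57808902],
       [ 0.        ,  0.        ,  0.        ,  1.        ]])}
top {'vfov': 48.72392289221559, 'cx': 318.84410017771404, 'cy': 241.41923949101542, 'world_to_cam': array([[-0.00167996, -0.99998592, -0.00503285,  0.01825243],
       [-0.98201843,  0.00259982, -0.18876718,  0.57205822],
       [ 0.18877761,  0.00462523, -0.98200897,  1.12455258],
       [ 0.        ,  0.        ,  0.        ,  1.        ]])}
```

View pics/top0.png

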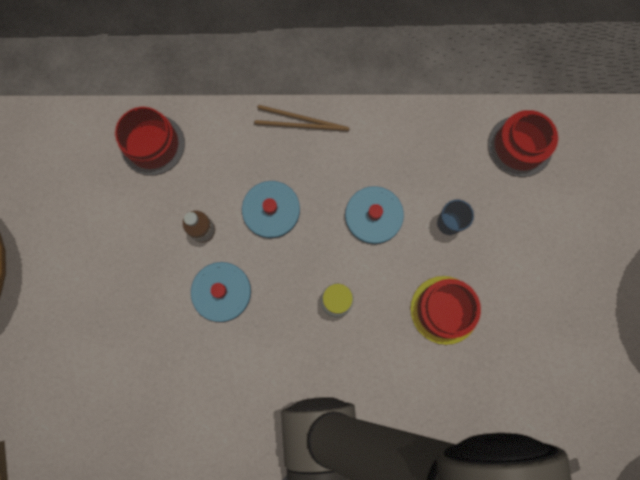

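View pics/scene0.png

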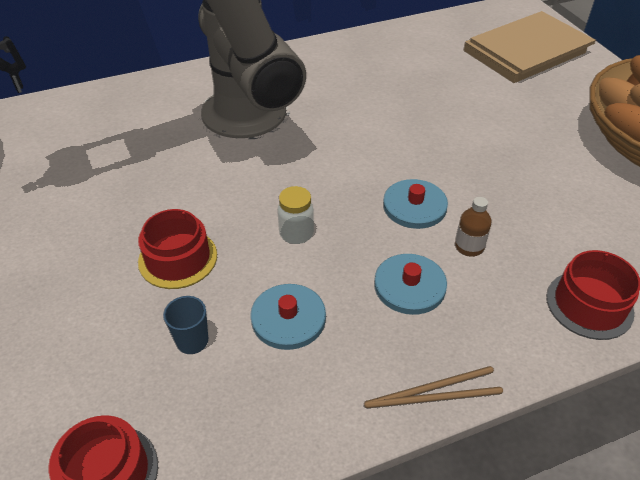

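The top view shows the knobs at (270,206), (376,212) and (219,291), and the tub at (447,310). The jar is at (338,299), the mug at (455,218) and the bottle at (197,225). Next I'll get positions from depth.

Run:
```python
from h import *
for n in('top','scene'):
    d=np.load(f'pics/{n}0.npy'); im=cv2.imread(f'pics/{n}0.png'); W=world(n,d); hsv=cv2.cvtColor(im,cv2.COLOR_BGR2HSV)
    ok=(d>0)&(W[...,0]>0.2)&(W[...,0]<0.8)&(abs(W[...,1])<0.6)
    h,s,v=[hsv[...,i] for i in range(3)]
    red=ok&((h<6)|(h>172))&(s>150)
    blue=ok&(h>90)&(h<115)&(s>70)&(v>100)
    for nm,m in(('blue',blue),('red',red)):
        k,L,st,c=cv2.connectedComponentsWithStats(m.astype(np.uint8))
        for i in range(1,k):
            if st[i,4]<40: continue
            P=W[L==i]; z=np.percentile(P[:,2],95)
            T=P[P[:,2]>z-.006] if nm=='red' else P[abs(P[:,2]-.02)<.006]
            if len(T)<8: continue
            (cx,cy),r=cv2.minEnclosingCircle(T[:,:2].astype(np.float32))
            print(n,nm,st[i,4],c[i].round(),'z95 %.3f'%z,'circ',np.round([cx,cy,r],4),'mean',T.mean(0).round(4))
            if nm=='red' and st[i,4]>1000:
                q=T[abs(T[:,2]-z)<.004]; rr=np.hypot(q[:,0]-cx,q[:,1]-cy); print('  r hist',np.percentile(rr,[5,25,50,75,95]).round(4))
    for nm,(u,vv) in dict(jar=(338,299),mug=(455,218),bottle=(190,218)).items():
        if n=='top': print(nm,W[vv,u].round(3))
```

```text
top blue 2120 [271. 209.] z95 0.024 circ [0.6562 0.1292 0.0661] mean [0.6548 0.1288 0.0198]
top blue 2114 [374. 215.] z95 0.024 circ [ 0.6416 -0.1109  0.0662] mean [ 0.6405 -0.1097  0.0199]
top blue 2342 [221. 292.] z95 0.024 circ [0.4656 0.2395 0.0663] mean [0.4642 0.2384 0.0198]
top red 625 [530. 152.] z95 0.087 circ [ 0.7997 -0.4637  0.0462] mean [ 0.7799 -0.4621  0.0859]
top red 403 [147. 153.] z95 0.088 circ [0.7991 0.4163 0.0533] mean [0.775  0.4103 0.0858]
top red 116 [269. 205.] z95 0.056 circ [0.6557 0.1292 0.0141] mean [0.656  0.129  0.0525]
top red 114 [375. 211.] z95 0.056 circ [ 0.6418 -0.1112  0.0144] mean [ 0.6417 -0.1099  0.0531]
top red 2650 [449. 309.] z95 0.087 circ [ 0.4241 -0.2653  0.0545] mean [ 0.4241 -0.2665  0.0858]
  r hist [0.0496 0.0506 0.0518 0.053  0.0538]
top red 131 [218. 290.] z95 0.056 circ [0.4645 0.2387 0.0146] mean [0.4645 0.2384 0.0527]
jar [ 0.441 -0.023  0.098]
mug [ 0.637 -0.301  0.005]
bottle [0.61  0.289 0.124]
scene blue 1860 [415. 202.] z95 0.022 circ [0.4715 0.2391 0.0696] mean [0.4768 0.236  0.0191]
scene blue 2728 [410. 283.] z95 0.023 
[... 166 characters left out ...]
266 [416. 194.] z95 0.054 circ [0.4717 0.2408 0.018 ] mean [0.4719 0.2389 0.0512]
scene red 3911 [174. 244.] z95 0.085 circ [ 0.4296 -0.2661  0.0567] mean [ 0.4332 -0.2666  0.0842]
  r hist [0.0484 0.0503 0.0516 0.0529 0.0545]
scene red 1530 [589. 269.] z95 0.085 circ [0.7955 0.4176 0.0528] mean [0.7806 0.4258 0.0843]
  r hist [0.0263 0.03   0.0365 0.0439 0.0509]
scene red 331 [412. 274.] z95 0.054 circ [0.6628 0.1291 0.0174] mean [0.664  0.1282 0.0519]
scene red 355 [287. 306.] z95 0.054 circ [ 0.6495 -0.1121  0.0173] mean [ 0.6503 -0.1119  0.0517]
scene red 2712 [ 91. 442.] z95 0.086 circ [ 0.7983 -0.4655  0.0425] mean [ 0.7831 -0.4684  0.085 ]
  r hist [0.0227 0.0259 0.0295 0.0349 0.0399]
```

```bash
cat >> h.py <<'E'
def go(*ps):
    s=ctrl.read_state(); M=R.from_rotvec(s['ee_rot']); p=s['ee_pos']
    D=R.from_matrix(np.array([[0,M.as_matrix()[0,1],M.as_matrix()[0,2]],[0,M.as_matrix()[1,1],M.as_matrix()[1,2]],[-1,0,0]]))
    print('t',s['time_s'],p.round(4),'w',round(s['gripper_width'],4),'F',s['contact_force'].round(1),'x-axis',M.as_matrix()[:,0].round(3),'j',s['joints'].round(2))
    print('turn to level',((M.inv()*D).as_rotvec()/.5).round(3))
    for q in ps: print(q,'->',(M.inv().apply(np.array(q)-p)/.4).round(4))
E
python3 - <<'E'
from h import *
print(R.from_rotvec(ctrl.read_state()['ee_rot']).as_matrix().round(3))
go([.45,-.35,.231],[.645,-.112,.14],[.645,-.112,.1])
E
```

```text
[[-0.     0.226 -0.974]
 [ 0.001 -0.974 -0.226]
 [-1.    -0.001 -0.   ]]
t 0.1 [ 0.1186 -0.5111  0.2307] w 0.0851 F [ 0.3 -0.   0.4] x-axis [-0.     0.001 -1.   ] j [-1.49  0.34  1.52  0.    1.28 -0.15]
turn to level [-0.    -0.     0.003]
[0.45, -0.35, 0.231] -> [-3.000e-04 -2.052e-01 -8.981e-01]
[0.645, -0.112, 0.14] -> [ 0.228  -0.6744 -1.5074]
[0.645, -0.112, 0.1] -> [ 0.328  -0.6743 -1.5073]
```

>>> {"name": "servo_tool", "arguments": {"commands": [[[0,-0.205,-0.898],[0,0,0],-1],[[0,-0.205,-0.898],[0,0,0],-1],[[0,-0.205,-0.898],[0,0,0],-1],[[0,-0.205,-0.898],[0,0,0],-1],[[0,-0.205,-0.898],[0,0,0],-1],[[0,-0.205,-0.898],[0,0,0],-1],[[0,-0.205,-0.898],[0,0,0],-1]]}}

```text
time_s: 0.8
ee_pos: [0.4348, -0.3569, 0.2306]
ee_rot: [2.101, 0.242, -2.102]
contact_force: [0.1, -1.7, 0.2]
gripper_width: 0.0854
```

Run:
```python
from h import *
go([.645,-.112,.14],[.645,-.112,.1])
```

```text
t 0.8 [ 0.4348 -0.3569  0.2306] w 0.0854 F [ 0.1 -1.7  0.2] x-axis [-0.001  0.002 -1.   ] j [-0.82  0.41  1.42  0.    1.31  0.52]
turn to level [-0.     0.     0.004]
[0.645, -0.112, 0.14] -> [ 0.2273 -0.4773 -0.6502]
[0.645, -0.112, 0.1] -> [ 0.3273 -0.4771 -0.6502]
```

>>> {"name": "servo_tool", "arguments": {"commands": [[[0.1,-0.477,-0.65],[0,0,0],-0.2],[[0.1,-0.477,-0.65],[0,0,0],-0.2],[[0.1,-0.477,-0.65],[0,0,0],-0.2],[[0.1,-0.477,-0.65],[0,0,0],-0.2],[[0.1,-0.477,-0.65],[0,0,0],-0.2],[[0.2,-0.477,-0.65],[0,0,0],-0.2],[[0.3,-0.477,-0.65],[0,0,0],-0.2],[[0.327,-0.477,-0.65],[0,0,0],-0.2],[[0.327,-0.477,-0.65],[0,0,0],-0.2]]}}

```text
time_s: 1.7
ee_pos: [0.6425, -0.1095, 0.0945]
ee_rot: [2.092, 0.249, -2.113]
contact_force: [-0.6, -0.5, -0.3]
gripper_width: 0.0514
```

Run:
```python
from h import *
im,_=shot('scene','s1'); cv2.imwrite('pics/s1c.png',cv2.resize(im[180:400,200:400],None,fx=2.6,fy=2.6))
go([.645,-.112,.026])
```

```text
t 1.75 [ 0.6436 -0.1111  0.0977] w 0.0513 F [-0.7 -0.2  1.1] x-axis [-0.006  0.003 -1.   ] j [-0.29  0.7   1.3   0.    1.15  1.05]
turn to level [0.    0.01  0.009]
[0.645, -0.112, 0.026] -> [ 0.1793  0.0038 -0.0038]
```

View pics/s1c.png

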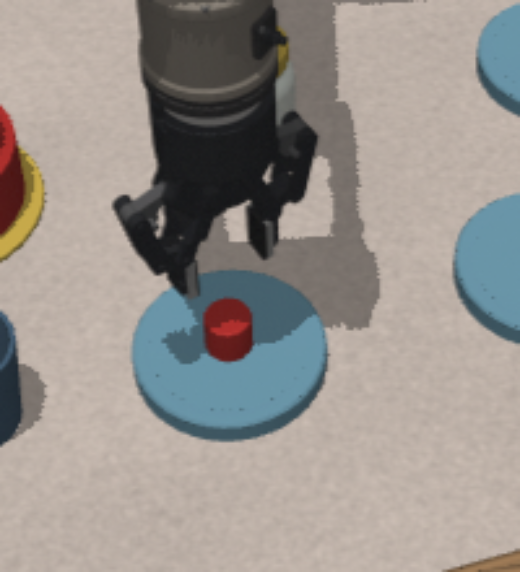

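The crop shows the open fingers straddling the axis of the knob, which is at about (228,330) in the crop. The grip centre is consistent, so I descend and grip.

>>> {"name": "servo_tool", "arguments": {"commands": [[[0.1,0.003,-0.004],[0,0.01,0.009],-0.2],[[0.179,0.003,-0.004],[0,0.01,0.009],-0.2],[[0.179,0.003,-0.004],[0,0.01,0.009],-0.2],[[0.179,0.003,-0.004],[0,0.01,0.009],1],[[0.179,0.003,-0.004],[0,0.01,0.009],1],[[0.179,0.003,-0.004],[0,0.01,0.009],1],[[0.179,0.003,-0.004],[0,0.01,0.009],1]]}}

```text
time_s: 2.45
ee_pos: [0.6467, -0.1127, 0.0292]
ee_rot: [2.104, 0.239, -2.094]
contact_force: [-1.7, -2.0, 6.6]
gripper_width: 0.032
```

Run:
```python
from h import *
go([.645,-.112,.16])
```

```text
t 2.45 [ 0.6467 -0.1127  0.0292] w 0.032 F [-1.7 -2.   6.6] x-axis [ 0.005 -0.002 -1.   ] j [-0.29  0.77  1.36 -0.    1.    1.05]
turn to level [ 0.    -0.008 -0.006]
[0.645, -0.112, 0.16] -> [-0.327  -0.0016  0.0023]
```

>>> {"name": "servo_tool", "arguments": {"commands": [[[-0.1,-0.002,0.002],[0,-0.008,-0.006],1],[[-0.2,-0.002,0.002],[0,-0.008,-0.006],1],[[-0.327,-0.002,0.002],[0,-0.008,-0.006],1],[[-0.327,-0.002,0.002],[0,-0.008,-0.006],1],[[-0.327,-0.002,0.002],[0,-0.008,-0.006],1]]}}

```text
time_s: 2.95
ee_pos: [0.6458, -0.112, 0.1624]
ee_rot: [2.104, 0.24, -2.095]
contact_force: [-0.9, -0.2, -2.6]
gripper_width: 0.0322
```

```bash
cat >> h.py <<'E'
def lid(n,box):
    im,d=shot(n,'tmp_'+n); W=world(n,d); hsv=cv2.cvtColor(im,cv2.COLOR_BGR2HSV); h,s,v=[hsv[...,i] for i in range(3)]
    x0,x1,y0,y1=box; m=(d>0)&(h>90)&(h<115)&(s>70)&(v>40)&(W[...,0]>x0)&(W[...,0]<x1)&(W[...,1]>y0)&(W[...,1]<y1)&(W[...,2]>.03)
    P=W[m]
    for _ in range(2):
        A=np.c_[P[:,:2],np.ones(len(P))]; pl=np.linalg.lstsq(A,P[:,2],rcond=None)[0]; r=P[:,2]-A@pl; P=P[(r>-.004)]
    (a,b),rad=cv2.minEnclosingCircle(P[:,:2].astype(np.float32))
    print(n,len(P),'centre',np.round([a,b,rad],4),'topz',round(pl@[a,b,1],4),'slope',pl[:2].round(3)); return im
E
python3 - <<'E'
from h import *
go([.427,-.266,.18],[.427,-.266,.14])
for n in('top','scene'): lid(n,(.5,.8,-.25,.05))
E
```

```text
t 2.95 [ 0.6458 -0.112   0.1624] w 0.0322 F [-0.9 -0.2 -2.6] x-axis [ 0.004 -0.001 -1.   ] j [-0.29  0.63  1.23  0.    1.27  1.05]
turn to level [ 0.    -0.008 -0.004]
[0.427, -0.266, 0.18] -> [-0.0458  0.2509  0.62  ]
[0.427, -0.266, 0.14] -> [0.0542 0.2507 0.6204]
top 60 centre [ 0.6628 -0.1254  0.0548] topz 0.1848 slope [-2.065  1.431]
scene 2877 centre [ 0.65   -0.1123  0.0682] topz 0.1514 slope [-0.017 -0.009]
```

>>> {"name": "servo_tool", "arguments": {"commands": [[[-0.04,0.06,0.15],[0,-0.008,-0.004],1],[[-0.04,0.11,0.27],[0,-0.008,-0.004],1],[[-0.04,0.155,0.385],[0,-0.008,-0.004],1],[[-0.04,0.2,0.5],[0,-0.008,-0.004],1],[[-0.03,0.251,0.62],[0,-0.008,-0.004],1],[[0.02,0.251,0.62],[0,-0.008,-0.004],1],[[0.054,0.251,0.62],[0,-0.008,-0.004],1],[[0.054,0.251,0.62],[0,-0.008,-0.004],1]]}}

```text
time_s: 3.85
ee_pos: [0.4232, -0.2647, 0.1348]
ee_rot: [2.093, 0.248, -2.116]
contact_force: [0.3, -0.3, -1.7]
gripper_width: 0.0323
```

Run:
```python
from h import *
im=lid('scene',(.3,.6,-.4,-.1)); lid('top',(.3,.6,-.4,-.1))
cv2.imwrite('pics/s2c.png',cv2.resize(im[100:350,80:300],None,fx=2.3,fy=2.3))
go([.427,-.266,.118])
```

```text
scene 1034 centre [ 0.4805 -0.2693  0.1207] topz 0.119 slope [-0.421 -0.034]
top 257 centre [ 0.4403 -0.2422  0.0585] topz 0.1585 slope [-0.933  0.512]
t 3.95 [ 0.4252 -0.2652  0.1369] w 0.0322 F [ 0.2  0.2 -1. ] x-axis [-0.008  0.003 -1.   ] j [-0.71  0.4   1.72 -0.    1.03  0.63]
turn to level [0.    0.014 0.01 ]
[0.427, -0.266, 0.118] -> [ 0.0472  0.0032 -0.0041]
```

View pics/s2c.png

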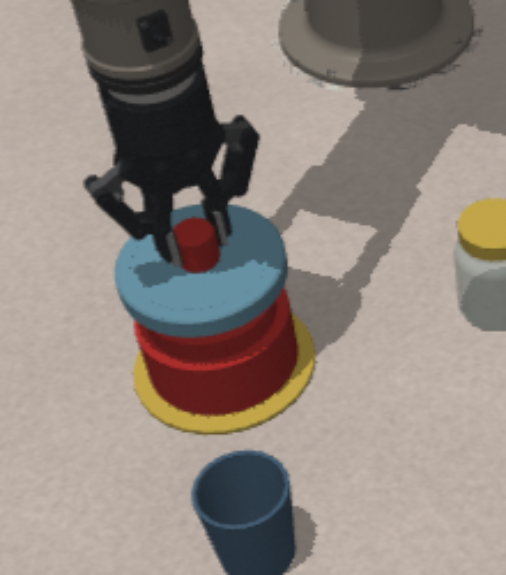

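>>> {"name": "servo_tool", "arguments": {"commands": [[[0.037,0.003,-0.004],[0,0.012,0.009],1],[[0.037,0.003,-0.004],[0,0.012,0.009],1],[[0.037,0.003,-0.004],[0,0.012,0.009],1],[[0.037,0.003,-0.004],[0,0.012,0.009],1]]}}

```text
time_s: 4.35
ee_pos: [0.4275, -0.266, 0.1228]
ee_rot: [2.099, 0.242, -2.1]
contact_force: [0.5, 0.2, -1.2]
gripper_width: 0.0323
```

Run:
```python
from h import *
im=lid('scene',(.3,.52,-.4,-.1))
go([.427,-.266,.105])
```

```text
scene 1640 centre [ 0.4235 -0.2615  0.078 ] topz 0.1172 slope [-0.088 -0.018]
t 4.4 [ 0.4274 -0.266   0.1228] w 0.0317 F [ 0.5  0.4 -2.4] x-axis [-0.    -0.001 -1.   ] j [-0.71  0.42  1.74 -0.    0.98  0.63]
turn to level [ 0.     0.001 -0.001]
[0.427, -0.266, 0.105] -> [ 0.0445 -0.0003  0.001 ]
```

>>> {"name": "servo_tool", "arguments": {"commands": [[[0.01,0,0.001],[0,0,0],1],[[0.02,0,0.001],[0,0,0],1],[[0.03,0,0.001],[0,0,0],1],[[0.038,0,0.001],[0,0,0],1],[[0.045,0,0.001],[0,0,0],1],[[0.045,0,0.001],[0,0,0],1]]}}

```text
time_s: 5.0
ee_pos: [0.4267, -0.2661, 0.1047]
ee_rot: [2.099, 0.242, -2.101]
contact_force: [-1.2, 0.3, -1.8]
gripper_width: 0.0324
```

Run:
```python
from h import *
go([.427,-.266,.16])
print(ctrl.read_state()['moment'])
```

```text
t 5.0 [ 0.4267 -0.2661  0.1047] w 0.0324 F [-1.2  0.3 -1.8] x-axis [-0.001 -0.    -1.   ] j [-0.71  0.45  1.76 -0.    0.94  0.63]
turn to level [-0.     0.002 -0.   ]
[0.427, -0.266, 0.16] -> [-0.1384  0.     -0.0007]
[-0.00539178  0.24106488 -0.16062939]
```

No contact so far with the origin at about 0.076 m, below the height where a wrong lid would stop, so this one fits. I keep pressing.

>>> {"name": "servo_tool", "arguments": {"commands": [[[0.005,0,0],[0,0,0],1],[[0.01,0,0],[0,0,0],1],[[0.015,0,0],[0,0,0],1],[[0.015,0,0],[0,0,0],1]]}}

```text
time_s: 5.4
ee_pos: [0.4266, -0.2661, 0.0992]
ee_rot: [2.099, 0.242, -2.101]
contact_force: [-4.0, 1.3, 7.3]
gripper_width: 0.0321
```

>>> {"name": "servo_tool", "arguments": {"commands": [[[0.005,0,0],[0,0,0],1],[[0.01,0,0],[0,0,0],1],[[0.015,0,0],[0,0,0],1],[[0.015,0,0],[0,0,0],1]]}}

```text
time_s: 5.8
ee_pos: [0.4267, -0.2661, 0.0989]
ee_rot: [2.1, 0.239, -2.097]
contact_force: [-17.3, 11.4, 54.4]
gripper_width: 0.032
```

Run:
```python
from h import *
im=lid('scene',(.3,.52,-.4,-.1))
cv2.imwrite('pics/s3c.png',cv2.resize(im[100:300,80:280],None,fx=2.9,fy=2.9))
go([.427,-.266,.16])
```

```text
scene 934 centre [ 0.4194 -0.254   0.0862] topz 0.117 slope [-0.49   0.199]
t 5.85 [ 0.4267 -0.2661  0.0989] w 0.0323 F [-17.2  11.3  54.9] x-axis [ 0.002 -0.003 -1.   ] j [-0.71  0.45  1.77 -0.    0.92  0.63]
turn to level [-0.    -0.002 -0.006]
[0.427, -0.266, 0.16] -> [-0.1527  0.0003 -0.0009]
```

View pics/s3c.png

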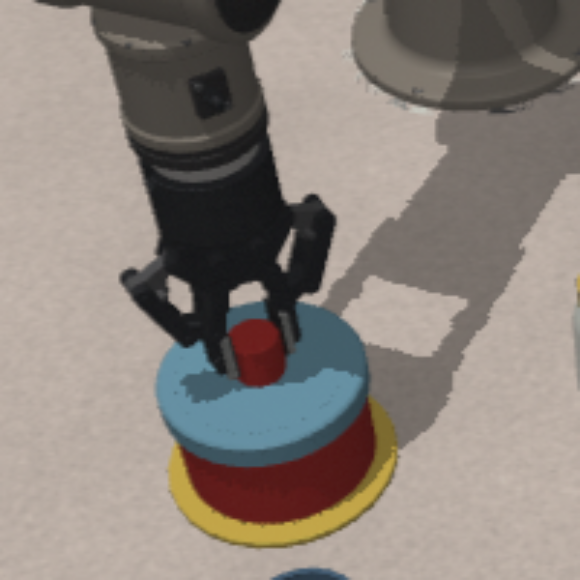

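The plate stopped hard at TCP 0.0989, which puts the origin near 0.070, and the skirt is just above the shoulder. I unload, release, retreat and measure.

>>> {"name": "servo_tool", "arguments": {"commands": [[[0,0,0],[0,0,0],1],[[0,0,0],[0,0,0],1],[[0,0,0],[0,0,0],-0.2],[[0,0,0],[0,0,0],-0.2],[[0,0,0],[0,0,0],-0.2],[[0,0,0],[0,0,0],-0.2],[[-0.1,0,0],[0,0,0],-0.2],[[-0.2,0,0],[0,0,0],-0.2],[[-0.3,0,0],[0,0,0],-0.2],[[-0.3,-0.1,0.3],[0,0,0],-0.2],[[-0.3,-0.1,0.3],[0,0,0],-0.2],[[-0.3,-0.1,0.3],[0,0,0],-0.2]]}}

```text
time_s: 7.05
ee_pos: [0.298, -0.2531, 0.2186]
ee_rot: [2.099, 0.239, -2.098]
contact_force: [-0.5, -0.1, 0.4]
gripper_width: 0.0513
```

```bash
cat >> h.py <<'E'
def fit(n,c,z0,z1):
    im,d=shot(n,'f_'+n); W=world(n,d); hsv=cv2.cvtColor(im,cv2.COLOR_BGR2HSV); h,s,v=[hsv[...,i] for i in range(3)]
    m=(d>0)&(h>90)&(h<115)&(s>70)&(v>60)&(np.hypot(W[...,0]-c[0],W[...,1]-c[1])<.063)&(W[...,2]>z0)&(W[...,2]<z1); P=W[m]
    A=np.c_[P[:,:2]-c,np.ones(len(P))]; pl=np.linalg.lstsq(A,P[:,2],rcond=None)[0]
    print(n,len(P),'top z at centre %.4f'%pl[2],'slope',pl[:2].round(3)); return im
E
python3 - <<'E'
from h import *
for n,cs in(('scene',[(.43,-.266),(.6623,.1293),(.4715,.239)]),('top',[(.425,-.266),(.656,.129),(.465,.239)])):
    for c,z in zip(cs,(.06,0,0)): im=fit(n,np.array(c),z,.13)
    cv2.imwrite(f'pics/e_{n}.png',im)
go([.427,-.266,.12])
E
```

```text
scene 2115 top z at centre 0.0895 slope [-0.    -0.001]
scene 2319 top z at centre 0.0194 slope [ 0.002 -0.001]
scene 1604 top z at centre 0.0191 slope [-0.004  0.003]
top 2490 top z at centre 0.0899 slope [-0.    -0.001]
top 1969 top z at centre 0.0198 slope [-0.003 -0.001]
top 2170 top z at centre 0.0198 slope [ 0.    -0.002]
t 7.35 [ 0.3014 -0.2546  0.2188] w 0.0513 F [-0.1 -0.2  0.3] x-axis [ 0.002 -0.003 -1.   ] j [-0.9   0.11  1.87 -0.    1.16  0.44]
turn to level [-0.    -0.003 -0.008]
[0.427, -0.266, 0.12] -> [ 0.2478  0.0984 -0.2989]
```

View pics/e_scene.png

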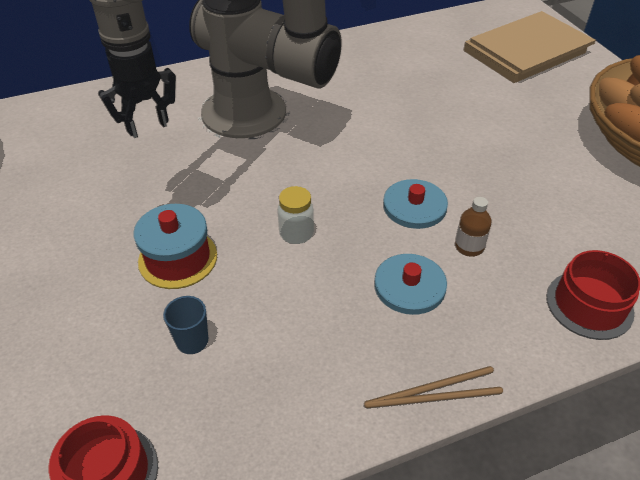

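The lid top is at 0.0895–0.0899 m against 0.090 when shut, and it is level. The lids and bystanders are at the same pixels as at the start, and the arm is clear.

```bash
python3 -c "
from h import *
print(order.close_job())"
```

```text
the job is handed in; nothing more can be done
None
```

The tub is closed and the job is handed in, at about 7.4 s on the robot's clock. The first lid I tried, the one nearest the tub, was the one that fits. I set it over the rim, pressed it straight down until it stopped hard, then let go and moved clear.

**Seating:** After release, the two cameras put the lid's top at 0.0895 and 0.0899 m, and the shut height is 0.090 m. The slope was at most 0.001, so it sits level.

**Other objects:** The other two lids were never touched and lie flat with knobs up. The bottle, jar and cup look unmoved in the last picture.

**Checks that disagreed or failed:**
- The two cameras differed by about 6 mm in x, so I used the average.
- My lid-finding code gave unusable fits while the gripper was hiding the lid. I ignored those and judged by tool height and force instead.
- The final press reached about 54 N at the wrist through the gripped knob, more than the 10–20 N needed but under the 120 N limit. I did not measure contact forces on the arm or gripper body separately.

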